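# Roll-check the solar panel's tube legs

### The arm

A 6-joint arm with a two-finger parallel gripper is mounted at the origin on the work surface. World frame = base frame: x ahead of the robot, y to its left, z up, the work surface at z = 0. Lengths are in m, angles in rad, forces in N, time in s.
With the tool pointing down it reaches from about 0.275 to 0.825 m from the base axis. Payload 4.9 kg.
Tool frame: the origin (TCP) lies midway between the tips of the shut fingers; the grasp point (between the pads) lies 19 mm behind it (bot.grip_depth is the distance from the TCP to the grasp point, in m); y points along the fingers, x is the direction in which the jaws open and shut, and the axes are right-handed (so a half turn about y gives the same grasp; the last joint's range is limited). The gripper opens to 85 mm and grips with 20 to 120 N. Pads are 22 mm wide; open, the fingers measure 114 mm over their backs; the gripper's body (76 mm by 85 mm) begins 54 mm behind the grasp point. The pads swing forward as they close: fully open they stand 13 mm farther back than shut.
Start: joints at [-1.295, 0.326, -0.193, 1.052, 0, 1.437], TCP at [0.219, -0.504, 0.231] pointing down, gripper open.
Joint ranges: [-2.65, 2.65], [-0.97, 1.79], [-1.3, 1.35], [-1.93, 2.1], [-1.47, 1.37], [-3.14, 3.14]. Speed limits (rad/s): [2.57, 2.57, 3.14, 3.14, 3.14, 3.14].

### API

Orientations are given as a unit quaternion [w, x, y, z].
In Python, from cell import bot gives the robot as it stands. Calls block until the motion is done:
- bot.move_pose(position, orientation): joint-space move of the TCP to a pose.
- bot.move_linear(position, speed=0.15, rotation=None, until_force=None): straight line of the TCP; rotation=None keeps the orientation; speed is the mean speed in m/s. With until_force (N) it stops when the force on the tool has changed by that much, and returns True; else False.
- bot.goto_joints(angles): joint-space move.
- bot.set_gripper(opening, grasp_force=None): opening from 0.0 (shut) to 1.0 (fully open); grasp_force is the grip in N (None keeps the last); returns when the fingers have stopped.
- bot.wait(seconds).
- bot.solve_ik(position, orientation): joint angles nearest the present ones, or None.
- bot.camera(name): name is "side" or "top"; returns the picture (384x512x3 uint8, red, green, blue); there is no depth.
- bot.calibration(name): a dict with "mtx" (3x3 intrinsics, pixels), "extrinsics" (4x4, takes a point from world to camera coordinates). Camera axes: x right, y down, z forward; pixel columns grow to the right and rows downward; lengths in m; the calibration is good to about 2 mm. A picture is of the moment at which its call begins. calibration takes no time and is no camera call.
A pose or a line that the arm cannot do raises bot.PlanningError and nothing moves.
- bot.close_job(): hands the job in, once; it reports no verdict.
Trained networks look in the newest picture that a camera, given by its name, has taken for a name from the list of things; names that differ only in an ending like _2 or _b are one class to them, and where a whole thing is asked for, a point or a joint stands for the part that bears it (a point fixed in the world has none). Each returns a list of dicts, best first, with "confidence" (0 to 1); they miss things now and then, are a little off and sometimes report something else, mostly with a low value. They report only what shows in the picture. A call takes as long as a camera call.
- bot.search_frame(camera, thing): "bbox" ([left, top, width, height] in pixels, round what is visible of it).
Readings, each from a call of its own:
- bot.read_clock(): time.
- bot.read_joint_positions(): joint angles.
- bot.read_joint_vel(): joint speeds.
- bot.read_joint_efforts(): joint torques, N m.
- bot.read_position(): TCP position.
- bot.read_tool_rot(): TCP orientation.
- bot.read_ft_force(): force on the tool from outside, world axes, zero at the start.
- bot.read_moment(): the same for the moment, N m.
- bot.read_gripper_width(): opening from 0.0 (shut) to 1.0 (fully open).
Only numpy, scipy, OpenCV 4.12 (cv2) and the standard library are available. Lean on these libraries where they do the work, as an engineer would, in place of code of your own. Each camera call takes 0.05 s, during which the arm holds its last target. There are 200 camera calls.

### The job

Check the three tube legs of the solar panel for straightness, one at a time: roll the leg over along the granite board and watch it. A leg that rolls true goes on over the edge into the green tray, the one that wobbles or lifts goes flat into the open clear box, each put away before the next is rolled. Leave everything else on the table where it is.

Things in the scene. Friction and masses are not known exactly. Their poses are not given: they have to be found in the camera images.
- board: Square, polished, dark granite board, 320 x 320 x 20 mm, fixed on the table; origin at the centre of its underside (top face 20 mm above). Its edges lie along its x and y axes; the legs lie roughly along its x axis and the tray stands against its +y edge (160 mm from the centre), so +y is the rolling direction.
- leg_1_mid (a point): One of three bare aluminium tube legs lying on the board about 70 mm apart, in any order, roughly along its x: 20 mm in diameter, 180 mm long, 70 g. Two are straight, one is bent. This point is on the tube's centre line half-way along, 10 mm above the board for a straight leg; x axis along the tube, z up at the start and turning with the tube.
- leg_2_mid (a point): Another of the three legs: same size, point and axes. The tubes are smooth: pushed sideways at half height with a finger, a straight one rolls evenly, its centre level, with little sliding (about one turn every 63 mm, true to within half a radian over that turn), and after a slow push of 0.08 m/s runs on by some 15 mm.
- leg_3_mid (a point): Another of the three legs: same size, point and axes. The bend is near mid-length: the middle stands 4 mm out of the line of the ends, sideways at the start, so the bent leg lies flat until it is pushed; then it does not turn evenly but drags, then rocks over by half a turn in a jerk, its middle or ends rising and sinking by up to about 4 mm.
- tray: Green plastic stacking tray, fixed, 270 (x) x 160 (y) mm outside, walls and floor 3 mm; origin at the centre of its underside. Its low front lip (14 mm high, lower than the board's top) stands 3 mm from the board's +y edge; the other walls are 30 to 62 mm high. Its axes are parallel to the board's; it stands up to 20 mm off the board's middle along x.
- scrap_box: Open clear plastic box without its lid, fixed on the table to the right (-y) of the board, 240 (x) x 150 (y) x 55 mm outside, walls and floor 3 mm; origin at the centre of its underside; x axis along its long side.
- mug: Steel mug, 84 mm across, 88 mm high, a bystander; origin under its centre.
- bowl: White ceramic bowl, 144 mm across, 60 mm high, a bystander; origin under its centre.
- torch: Blue solar torch lying on the table, 155 mm long, 48 mm high, a bystander; origin under its middle, head towards its +x.
- jar: Small glass jar with a steel cap, 60 mm across, 72 mm high, a bystander; origin under its centre.
- screwdriver: Screwdriver lying on the table, a bystander; origin under its middle.

How it is judged:
On the way, in this order (a step that is already met when the one before it is completed fails the run):
1. a first leg rolls over on the board (((angle between leg_1_mid's own z axis and vertical above 1.9 rad and horizontal distance between leg_1_mid and board below 0.2 m and y of leg_1_mid in the frame of board below 0.162 m and z of leg_1_mid in the frame of board below 0.042 m) or (angle between leg_2_mid's own z axis and vertical above 1.9 rad and horizontal distance between leg_2_mid and board below 0.2 m and y of leg_2_mid in the frame of board below 0.162 m and z of leg_2_mid in the frame of board below 0.042 m) or (angle between leg_3_mid's own z axis and vertical above 1.9 rad and horizontal distance between leg_3_mid and board below 0.2 m and y of leg_3_mid in the frame of board below 0.162 m and z of leg_3_mid in the frame of board below 0.042 m))), for 0.05 s.
2. with one leg where it belongs, a second rolls over on the board ((((x of leg_1_mid in the frame of tray between -0.06 and 0.06 m and y of leg_1_mid in the frame of tray between -0.075 and 0.075 m and z of leg_1_mid in the frame of tray below 0.03 m) and (angle between leg_2_mid's own z axis and vertical above 1.9 rad and horizontal distance between leg_2_mid and board below 0.2 m and y of leg_2_mid in the frame of board below 0.162 m and z of leg_2_mid in the frame of board below 0.042 m)) or ((x of leg_1_mid in the frame of tray between -0.06 and 0.06 m and y of leg_1_mid in the frame of tray between -0.075 and 0.075 m and z of leg_1_mid in the frame of tray below 0.03 m) and (angle between leg_3_mid's own z axis and vertical above 1.9 rad and horizontal distance between leg_3_mid and board below 0.2 m and y of leg_3_mid in the frame of board below 0.162 m and z of leg_3_mid in the frame of board below 0.042 m)) or ((x of leg_2_mid in the frame of scrap_box between -0.055 and 0.055 m and y of leg_2_mid in the frame of scrap_box between -0.07 and 0.07 m and z of leg_2_mid in the frame of scrap_box below 0.03 m) and (angle between leg_1_mid's own z axis and vertical above 1.9 rad and horizontal distance between leg_1_mid and board below 0.2 m and y of leg_1_mid in the frame of board below 0.162 m and z of leg_1_mid in the frame of board below 0.042 m)) or ((x of leg_2_mid in the frame of scrap_box between -0.055 and 0.055 m and y of leg_2_mid in the frame of scrap_box between -0.07 and 0.07 m and z of leg_2_mid in the frame of scrap_box below 0.03 m) and (angle between leg_3_mid's own z axis and vertical above 1.9 rad and horizontal distance between leg_3_mid and board below 0.2 m and y of leg_3_mid in the frame of board below 0.162 m and z of leg_3_mid in the frame of board below 0.042 m)) or ((x of leg_3_mid in the frame of tray between -0.06 and 0.06 m and y of leg_3_mid in the frame of tray between -0.075 and 0.075 m and z of leg_3_mid in the frame of tray below 0.03 m) and (angle between leg_1_mid's own z axis and vertical above 1.9 rad and horizontal distance between leg_1_mid and board below 0.2 m and y of leg_1_mid in the frame of board below 0.162 m and z of leg_1_mid in the frame of board below 0.042 m)) or ((x of leg_3_mid in the frame of tray between -0.06 and 0.06 m and y of leg_3_mid in the frame of tray between -0.075 and 0.075 m and z of leg_3_mid in the frame of tray below 0.03 m) and (angle between leg_2_mid's own z axis and vertical above 1.9 rad and horizontal distance between leg_2_mid and board below 0.2 m and y of leg_2_mid in the frame of board below 0.162 m and z of leg_2_mid in the frame of board below 0.042 m)))), for 0.05 s.
3. with two legs where they belong, the last rolls over on the board ((((x of leg_2_mid in the frame of scrap_box between -0.055 and 0.055 m and y of leg_2_mid in the frame of scrap_box between -0.07 and 0.07 m and z of leg_2_mid in the frame of scrap_box below 0.03 m) and (x of leg_3_mid in the frame of tray between -0.06 and 0.06 m and y of leg_3_mid in the frame of tray between -0.075 and 0.075 m and z of leg_3_mid in the frame of tray below 0.03 m) and (angle between leg_1_mid's own z axis and vertical above 1.9 rad and horizontal distance between leg_1_mid and board below 0.2 m and y of leg_1_mid in the frame of board below 0.162 m and z of leg_1_mid in the frame of board below 0.042 m)) or ((x of leg_1_mid in the frame of tray between -0.06 and 0.06 m and y of leg_1_mid in the frame of tray between -0.075 and 0.075 m and z of leg_1_mid in the frame of tray below 0.03 m) and (x of leg_3_mid in the frame of tray between -0.06 and 0.06 m and y of leg_3_mid in the frame of tray between -0.075 and 0.075 m and z of leg_3_mid in the frame of tray below 0.03 m) and (angle between leg_2_mid's own z axis and vertical above 1.9 rad and horizontal distance between leg_2_mid and board below 0.2 m and y of leg_2_mid in the frame of board below 0.162 m and z of leg_2_mid in the frame of board below 0.042 m)) or ((x of leg_1_mid in the frame of tray between -0.06 and 0.06 m and y of leg_1_mid in the frame of tray between -0.075 and 0.075 m and z of leg_1_mid in the frame of tray below 0.03 m) and (x of leg_2_mid in the frame of scrap_box between -0.055 and 0.055 m and y of leg_2_mid in the frame of scrap_box between -0.07 and 0.07 m and z of leg_2_mid in the frame of scrap_box below 0.03 m) and (angle between leg_3_mid's own z axis and vertical above 1.9 rad and horizontal distance between leg_3_mid and board below 0.2 m and y of leg_3_mid in the frame of board below 0.162 m and z of leg_3_mid in the frame of board below 0.042 m)))), for 0.05 s.
At the end, for the whole second after the job is handed in: Both straight legs lie in the green tray and the bent leg lies in the clear box, flat on the floor of each, their middles well inside the walls and less than 30 mm above the underside, all at rest and let go (x of leg_1_mid in the frame of tray between -0.06 and 0.06 m and y of leg_1_mid in the frame of tray between -0.075 and 0.075 m and z of each of leg_1_mid, leg_3_mid in the frame of tray below 0.03 m and x of leg_2_mid in the frame of scrap_box between -0.055 and 0.055 m and y of leg_2_mid in the frame of scrap_box between -0.07 and 0.07 m and z of leg_2_mid in the frame of scrap_box below 0.03 m and x of leg_3_mid in the frame of tray between -0.06 and 0.06 m and y of leg_3_mid in the frame of tray between -0.075 and 0.075 m and linear speed of each of leg_1, leg_2, leg_3 below 0.02 m/s); the robot touches nothing.
It fails at once if the mug, bowl, torch, jar or screwdriver is moved by more than 40 mm (distance of any of mug, bowl, torch, jar, screwdriver from where it was at the start of the episode above 0.04 m).
It also fails if it takes over 72 s, if anything falls off the work surface, if the arm or the gripper's body presses on something with over 40 N, if the wrist force passes 120 N, or if a joint passes its speed limit or range.

## Working session

There is one attempt and no reset: what is moved stays moved. The work goes in short steps, each a Python script; the robot and the scene stay as the last script left them, time stands still between calls to the robot, and variables do not carry over. Pictures are saved under pics/ and viewed, on a budget of 10 in all, crops included, one or two more only if the job needs it, and the job is handed in when it is done.

```bash
ls; mkdir -p pics; cat > h.py <<'E'
import numpy as np, cv2
from cell import bot
def cal(n):
    c=bot.calibration(n); return np.array(c["mtx"]),np.array(c["extrinsics"])
def ray(n,uv,z):
    K,E=cal(n); R,t=E[:3,:3],E[:3,3]
    d=R.T@np.linalg.inv(K)@np.array([uv[0],uv[1],1.]); o=-R.T@t
    return o+d*(z-o[2])/d[2]
def proj(n,p):
    K,E=cal(n); q=K@(E[:3,:3]@np.array(p)+E[:3,3]); return q[:2]/q[2]
def snap(n,f):
    im=np.array(bot.camera(n)); cv2.imwrite(f"pics/{f}.png",im[:,:,::-1]); return im
E
python3 - <<'E'
from h import *
for n in("top","side"):
    snap(n,n+"0")
    K,E=cal(n); print(n,K.round(1).tolist(),(-E[:3,:3].T@E[:3,3]).round(3),E[:3,:3].round(2).tolist())
    for t in["board","leg_1_mid","tray","scrap_box","mug","bowl","torch","jar","screwdriver"]:
        print(t,[(np.round(d["bbox"]).tolist(),round(d["confidence"],2)) for d in bot.search_frame(n,t)[:4]])
a,b=cv2.imread("pics/top0.png"),cv2.imread("pics/side0.png")
cv2.imwrite("pics/t0.png",cv2.resize(a,(800,600)))
print(bot.read_tool_rot(),bot.read_clock())
E
```

```text
pics
top [[385.6, 0.0, 247.0], [0.0, 385.6, 192.3], [0.0, 0.0, 1.0]] [0.355 0.024 1.028] [[0.03, -1.0, -0.02], [-0.98, -0.02, -0.18], [0.18, 0.02, -0.98]]
board [([186.0, 141.0, 128.0, 126.0], 0.67)]
leg_1_mid [([234.0, 165.0, 14.0, 67.0], 0.91)]
tray [([116.0, 147.0, 81.0, 108.0], 0.87), ([51.0, 135.0, 54.0, 50.0], 0.18)]
scrap_box [([379.0, 163.0, 89.0, 103.0], 0.73)]
mug [([50.0, 222.0, 47.0, 49.0], 0.98)]
bowl [([51.0, 136.0, 55.0, 50.0], 0.91), ([51.0, 222.0, 47.0, 51.0], 0.63)]
torch [([143.0, 268.0, 24.0, 64.0], 0.88), ([116.0, 147.0, 78.0, 114.0], 0.35)]
jar [([354.0, 294.0, 26.0, 29.0], 0.86), ([261.0, 166.0, 14.0, 68.0], 0.67)]
screwdriver [([307.0, 79.0, 9.0, 66.0], 0.78)]
side [[368.5, 0.0, 251.0], [0.0, 368.5, 187.2], [0.0, 0.0, 1.0]] [0.306 1.124 0.75 ] [[-0.98, -0.17, -0.0], [-0.09, 0.54, -0.84], [0.15, -0.83, -0.54]]
board []
leg_1_mid [([217.0, 187.0, 49.0, 13.0], 0.64)]
tray [([184.0, 210.0, 98.0, 51.0], 0.57)]
scrap_box [([245.0, 125.0, 54.0, 24.0], 0.9)]
mug [([244.0, 259.0, 48.0, 49.0], 0.77)]
bowl []
torch [([290.0, 231.0, 55.0, 24.0], 0.85), ([231.0, 170.0, 43.0, 6.0], 0.57)]
jar [([315.0, 143.0, 15.0, 23.0], 0.61)]
screwdriver [([166.0, 162.0, 28.0, 5.0], 0.67)]
[ 0.59129105 -0.59126046  0.38781783 -0.38779285] 1.0
```

View pics/t0.png

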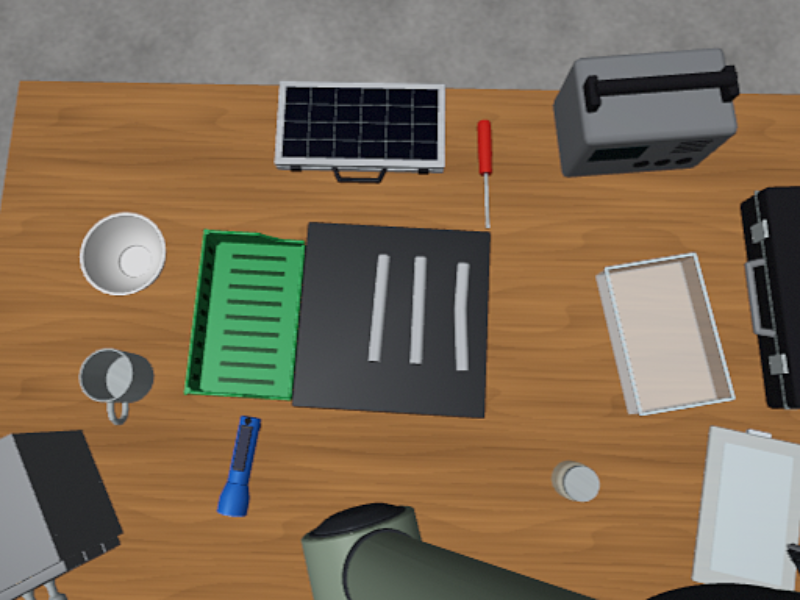

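View pics/side0.png

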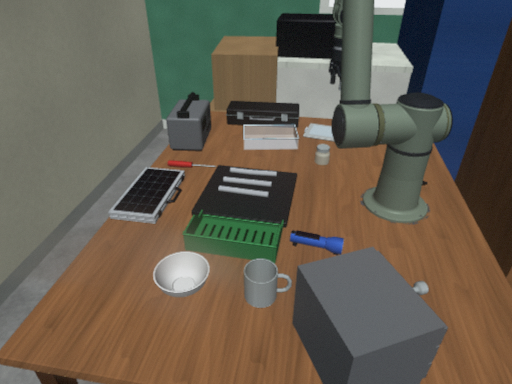

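The top view shows three legs on the board at about x=378, 418 and 462 (800 px wide). The rightmost is visibly bowed, so it's the likely bent one. The tray is left, the clear box right at (670,333), and the side view agrees. Next I'll get the geometry.

```bash
cat >> h.py <<'E'
def legs(f=None,im=None):
    im=cv2.imread(f) if im is None else im[:,:,::-1]
    m=np.zeros(im.shape[:2],np.uint8); 
    c=np.array([proj("top",B0+s*.15*BX+u*.15*BY) for s,u in((1,1),(1,-1),(-1,-1),(-1,1))])
    cv2.fillConvexPoly(m,c.astype(int),255)
    g=((im.min(2)>115)&(m>0)).astype(np.uint8)
    out=[]
    for k in cv2.findContours(g,cv2.RETR_EXTERNAL,cv2.CHAIN_APPROX_NONE)[0]:
        if cv2.contourArea(k)<200: continue
        P=np.array([ray("top",p[0],.03)[:2] for p in k]); ct=np.array(cv2.minAreaRect(P.astype(np.float32))[0])
        vx,vy=cv2.fitLine(P.astype(np.float32),cv2.DIST_L2,0,.01,.01).ravel()[:2]
        if vx<0: vx,vy=-vx,-vy
        out.append((ct,np.degrees(np.arctan2(vy,vx)),np.array(cv2.minAreaRect(P.astype(np.float32))[1])))
    return out
E
cat > a.py <<'E'
from h import *
im=cv2.imread("pics/top0.png"); hsv=cv2.cvtColor(im,cv2.COLOR_BGR2HSV)
m=np.zeros(im.shape[:2],np.uint8); m[135:275,183:318]=1
g=((im.max(2)<75)&(m>0)).astype(np.uint8)
k=max(cv2.findContours(cv2.morphologyEx(g,cv2.MORPH_OPEN,np.ones((5,5))),cv2.RETR_EXTERNAL,cv2.CHAIN_APPROX_NONE)[0],key=cv2.contourArea)
P=np.array([ray("top",p[0],.02)[:2] for p in k],np.float32)
r=cv2.minAreaRect(P); print("board",r)
px=[(607,267),(695,254),(733,399),(640,413)]
Q=np.array([ray("top",np.array(p)*.64,.055)[:2] for p in px],np.float32); print("box",Q.round(3).tolist(),cv2.minAreaRect(Q))
for n,p,z in(("lipfar",(304,242),.014),("lipnear",(292,400),.014),("backfar",(205,231),.06),("backnear",(186,394),.06)): print(n,ray("top",np.array(p)*.64,z).round(3))
for n,d in(("mug",(73,246)),("bowl",(78,161)),("jar",(367,308)),("torch",(155,300)),("screw",(311,112))): print(n,ray("top",d,.03).round(3))
import h
a=np.radians(np.array(r[2])); a=(a+np.pi/4)%(np.pi/2)-np.pi/4
h.B0=np.array([*r[0],.02]);h.BX=np.array([np.cos(a),np.sin(a),0]);h.BY=np.array([-np.sin(a),np.cos(a),0])
print("ang",np.degrees(a))
for ct,t,s in legs("pics/top0.png"):
    d=np.array([*ct,.02])-h.B0; print("leg",ct.round(3),t.round(1),s.round(3),"board xy",(d@h.BX).round(3),(d@h.BY).round(3))
E
python3 a.py
```

```text
board ((0.5135584473609924, 0.03274564445018768), (0.31943202018737793, 0.31758466362953186), 88.0264663696289)
box [[0.5989999771118164, -0.3199999928474426], [0.625, -0.4650000035762787], [0.3889999985694885, -0.5099999904632568], [0.36399999260902405, -0.3619999885559082]] ((0.4943362772464752, -0.4146519899368286), (0.24039319157600403, 0.14941322803497314), 10.254491806030273)
lipfar [0.642 0.19  0.014]
lipnear [0.369 0.196 0.014]
backfar [0.644 0.35  0.06 ]
backnear [0.373 0.358 0.06 ]
mug [0.386 0.49  0.03 ]
bowl [0.613 0.501 0.03 ]
jar [ 0.254 -0.262  0.03 ]
torch [0.258 0.268 0.03 ]
screw [ 0.766 -0.125  0.03 ]
ang -1.9735336303711088
leg [ 0.517 -0.081] -0.3 [0.02  0.181] board xy 0.008 -0.114
leg [ 0.526 -0.009] -1.6 [0.019 0.181] board xy 0.014 -0.041
leg [0.528 0.057] -3.7 [0.019 0.181] board xy 0.014 0.025
```

```bash
cat >> h.py <<'E'
from scipy.spatial.transform import Rotation as Ro
A=np.radians(-1.97); B0=np.array([.5136,.0327,.02]);BX=np.array([np.cos(A),np.sin(A),0]);BY=np.array([-np.sin(A),np.cos(A),0])
def quat(a):
    c,s=np.cos(a),np.sin(a); y=np.array([0,0,-1.]); x=np.array([c,s,0])
    q=Ro.from_matrix(np.c_[x,y,np.cross(x,y)]).as_quat(); return [q[3],*q[:3]]
def best(p,a):
    j0=np.array(bot.read_joint_positions()); r=[]
    for b in(a,a+np.pi):
        j=bot.solve_ik(list(p),quat(b))
        if j is not None: r.append((np.abs(np.array(j)-j0).max(),b))
    return quat(min(r)[1])
def bxy(x,y,z): return list((B0+x*BX+y*BY)[:2])+[z]
def show(im,t):
    for ct,ang,s in legs(im=im):
        d=np.array([*ct,.02])-B0; print(t,"leg board xy",(d@BX).round(3),(d@BY).round(3),"ang",round(ang+1.97,1),"size",s.round(3))
E
python3 - <<'E'
from h import *
print(bot.read_clock())
x,y=.014,.025-.033
q=best(bxy(x,y,.12),A)
bot.move_pose(bxy(x,y,.12),q); print(bot.read_joint_positions(),bot.read_clock())
print("touch",bot.move_linear(bxy(x,y,.010),.1,until_force=6), bot.read_position())
print("f",bot.move_linear(bxy(x,y+.04,.010),.08,until_force=15)); a=bot.camera("top")
bot.wait(.6); b=snap("top","r1"); show(np.array(a),"a"); show(b,"b")
snap("side","r1s"); print(bot.read_position(),bot.read_ft_force(),bot.read_clock())
s,t=cv2.imread("pics/r1.png"),cv2.imread("pics/r1s.png")
cv2.imwrite("pics/r1v.png",np.hstack([cv2.resize(s[110:290,160:340],(400,400)),cv2.resize(t[150:270,170:310],(400,400))]))
E
```

```text
1.0
[-9.54104903e-02  3.89220601e-01 -4.09443779e-01  7.71573451e-01
 -2.34787236e-04  1.51119468e+00] 3.225
touch False [0.52788144 0.02417227 0.01055258]
f False
a leg board xy 0.008 -0.114 ang 1.7 size [0.02  0.181]
a leg board xy 0.014 -0.041 ang 0.4 size [0.019 0.182]
b leg board xy 0.008 -0.114 ang 1.7 size [0.02  0.181]
b leg board xy 0.014 -0.041 ang 0.4 size [0.019 0.181]
[0.52874602 0.06418511 0.01004154] [-0.28283978  0.3403319   0.49984409] 5.875
```

View pics/r1v.png

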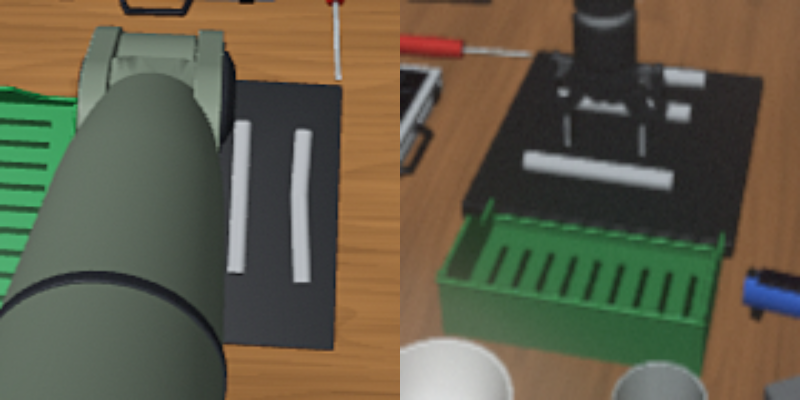

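The top view is blocked by the arm. The side view (left end 525,160 to right end 672,182 in the crop) shows leg 1 straight and level. It ran on ahead of the fingers, so it rolls true. I'll push it on over the edge.

```bash
python3 - <<'E'
from h import *
x=.014
print("f",bot.move_linear(bxy(x,.153,.010),.08,until_force=20))
bot.move_linear(bxy(x,.13,.012),.1)
bot.move_linear(bxy(x,.13,.12),.25)
# next: middle leg at y=-.041
y=-.041-.033
bot.move_pose(bxy(.014,y,.12),best(bxy(.014,y,.12),A))
b=snap("top","r2"); show(b,"b"); snap("side","r2s"); print(bot.read_clock())
s,t=cv2.imread("pics/r2.png"),cv2.imread("pics/r2s.png")
cv2.imwrite("pics/r2v.png",np.hstack([cv2.resize(s[130:280,100:250],(400,400)),cv2.resize(t[160:280,170:310],(400,400))]))
E
```

```text
f False
9.4417
```

View pics/r2v.png

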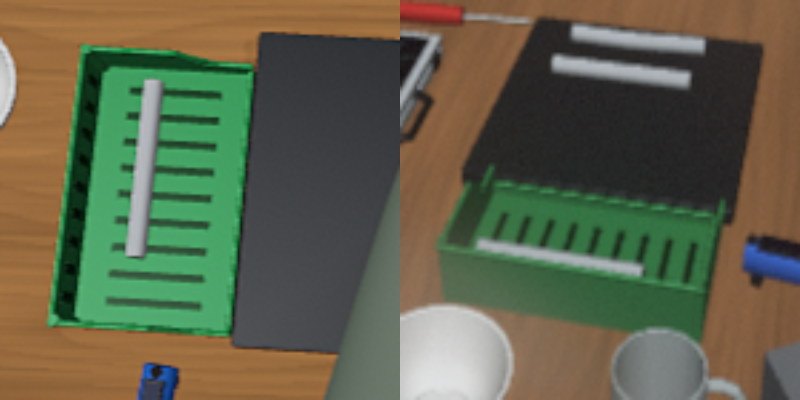

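Leg 1 lies flat in the tray, with its middle near (145,168) in the left crop. The other two haven't moved. Next is the middle leg.

```bash
python3 - <<'E'
from h import *
x,y=.014,-.041-.033
print("touch",bot.move_linear(bxy(x,y,.010),.1,until_force=6))
print("f",bot.move_linear(bxy(x,y+.05,.010),.08,until_force=15)); bot.wait(.4)
a=snap("side","r3s"); bot.wait(.3)
print("f",bot.move_linear(bxy(x,.09,.010),.08,until_force=15)); b=snap("side","r3t")
cv2.imwrite("pics/r3v.png",np.hstack([cv2.resize(cv2.imread(f"pics/{n}.png")[150:270,170:310],(400,400)) for n in("r3s","r3t")])); print(bot.read_clock())
E
```

```text
touch False
f False
f False
13.8417
```

View pics/r3v.png

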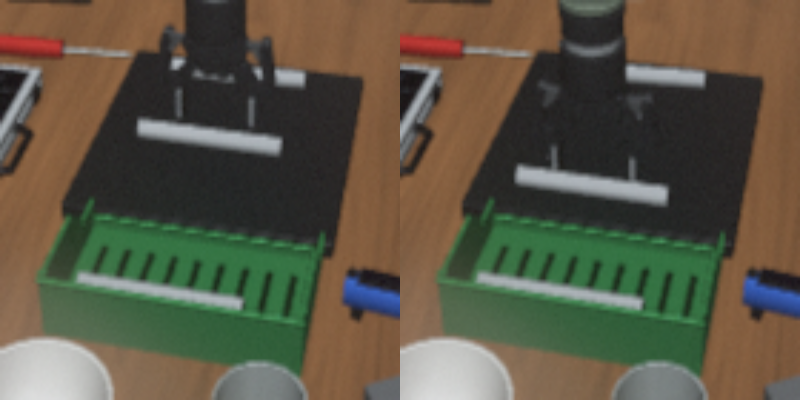

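Both frames show the leg straight, level and ahead of the fingers, so it rolls true. I'll push it over the edge, then start on the third leg.

```bash
python3 - <<'E'
from h import *
print("f",bot.move_linear(bxy(.014,.153,.010),.08,until_force=20))
bot.move_linear(bxy(.014,.13,.012),.1)
bot.move_linear(bxy(.014,.13,.12),.25)
x,y=.008,-.114-.034
bot.move_pose(bxy(x,y,.12),best(bxy(x,y,.12),A))
snap("top","r4"); print(bot.read_clock())
print("touch",bot.move_linear(bxy(x,y,.010),.1,until_force=6))
ims=[cv2.imread("pics/r4.png")[130:280,100:250]]
for i,d in enumerate((.03,.06,.10)):
    print("f",bot.move_linear(bxy(x,y+d,.010),.06,until_force=20),bot.read_ft_force())
    snap("side",f"r4s{i}"); ims.append(cv2.imread(f"pics/r4s{i}.png")[150:250,190:310])
cv2.imwrite("pics/r4v.png",np.vstack([np.hstack([cv2.resize(i,(400,300)) for i in ims[k:k+2]]) for k in(0,2)])); print(bot.read_clock())
E
```

```text
f False
16.875
touch False
f False [ 0.35629853  0.11109621 -0.70449439]
f False [0.63063526 0.19718917 1.00547634]
f False [ 0.06901949  0.72942043 -0.00283661]
20.3917
```

View pics/r4v.png

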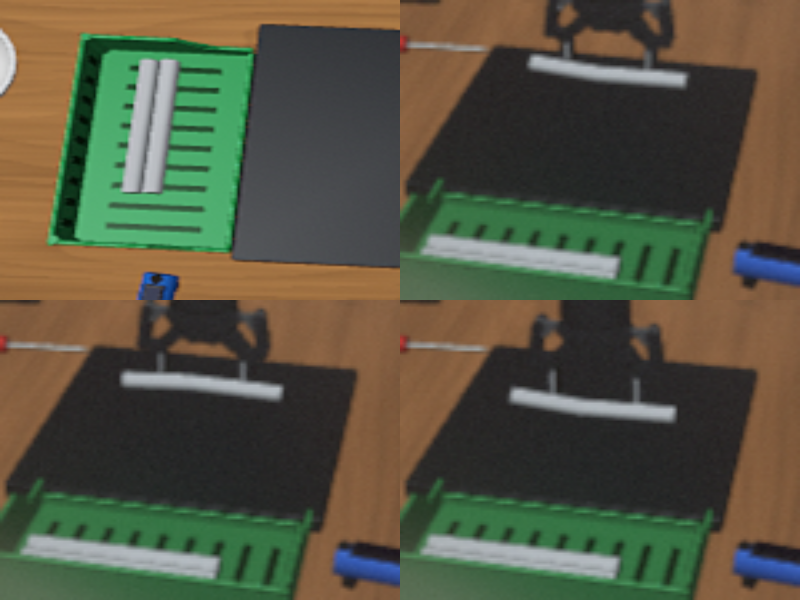

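Both straight legs lie flat, side by side, in the tray. The third leg's bow faces the camera in the first frame, flips away or up in the second, and faces the camera again in the third, so it's the bent one. I'll roll it a bit further to be sure it turned over, then locate it.

```bash
python3 - <<'E'
from h import *
x,y=.008,-.148
bot.move_linear(bxy(x,y+.135,.010),.06,until_force=20)
bot.wait(.3)
bot.move_linear(bxy(x,y+.125,.012),.1)
bot.move_linear(bxy(x,y+.125,.13),.25)
p=[.494,-.415,.16]; bot.move_pose(p,best(p,np.radians(100.2)))
b=snap("top","r5"); show(b,"b"); print(legs(im=b)); snap("side","r5s"); print(bot.read_clock(), bot.read_joint_positions())
ims=[cv2.imread("pics/r5.png")[130:280,100:330],cv2.imread("pics/r5s.png")[150:250,180:320]]
cv2.imwrite("pics/r5v.png",np.hstack([cv2.resize(ims[0],(460,300)),cv2.resize(ims[1],(340,300))]))
E
```

```text
b leg board xy 0.007 0.01 ang -0.9 size [0.022 0.18 ]
[(array([0.52073014, 0.04201059]), np.float32(-2.9025755), array([0.02196875, 0.17981724]))]
23.975 [-8.10797092e-01  5.51100173e-01 -2.70339915e-02  9.93068910e-01
  2.78407414e-04  2.15041764e+00]
```

View pics/r5v.png

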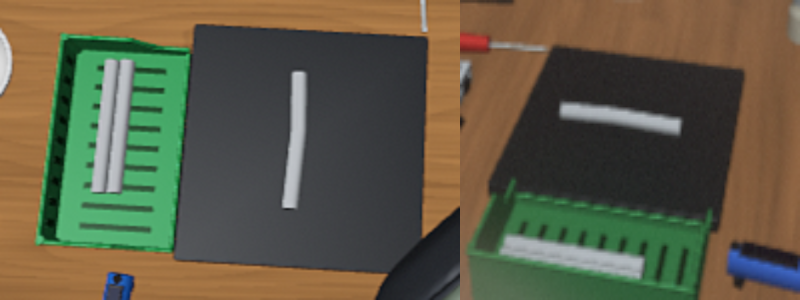

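The bow now points to -y (middle at about (297,138) in the left crop), half a turn from the start, which confirms the bent leg rolled over. I'll grasp it and put it in the clear box.

```bash
python3 - <<'E'
from h import *
bot.set_gripper(.6)
c=np.array([.5207,.0415]); a=np.radians(87.1)
g=[*c,.13]; bot.move_pose(g,best(g,a))
print("t",bot.move_linear([*c,.024],.12,until_force=8),bot.read_position())
bot.set_gripper(0,40); print("w",bot.read_gripper_width())
bot.move_linear([*c,.16],.2); print("w",bot.read_gripper_width())
p=[.494,-.415]; qa=best([*p,.16],np.radians(100.2)); 
bot.move_pose([*p,.16],qa)
print("t",bot.move_linear([*p,.0085],.1,until_force=6),bot.read_position(),bot.read_gripper_width())
snap("side","r6")
bot.set_gripper(.5); bot.wait(.3)
z=bot.read_position()[2]; bot.move_linear([*p,.17],.2)
bot.goto_joints([0.3,.326,-.193,1.052,0,1.437])
bot.wait(.5)
snap("top","r7"); snap("side","r7s"); print(bot.read_clock(), bot.read_joint_positions())
ims=[cv2.imread("pics/r7.png")[130:280,250:480],cv2.imread("pics/r7s.png")[105:205,200:340]]
cv2.imwrite("pics/r7v.png",np.hstack([cv2.resize(ims[0],(460,300)),cv2.resize(ims[1],(340,300))]))
E
```

```text
t False [0.52134176 0.04137113 0.02455093]
w 0.21700802194410432
w 0.21573701892230152
t False [ 0.49443245 -0.41542759  0.00924135] 0.21499694831115873
36.2583 [ 3.00011978e-01  3.25983156e-01 -1.93010787e-01  1.05200747e+00
 -4.68452733e-07  1.43698891e+00]
```

View pics/r7v.png

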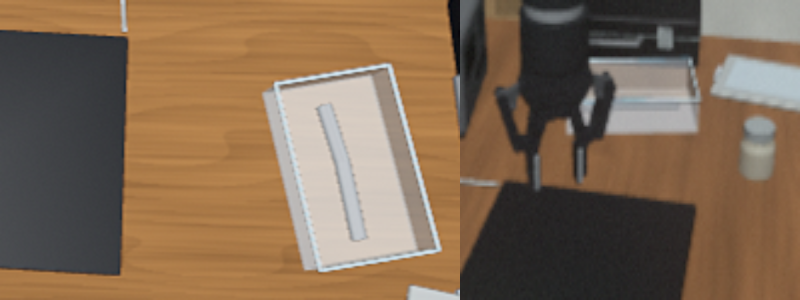

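The bent leg lies in the clear box, with its middle near (342,172) in the left crop. I'll check its position numerically, then look at the tray once more.

```bash
python3 - <<'E'
from h import *
d=ray("top",(250+342/2,130+172/2),.013)[:2]-np.array([.494,-.415]); t=np.radians(10.2)
print("leg in box",(np.array([[np.cos(t),np.sin(t)],[-np.sin(t),np.cos(t)]])@d).round(3),bot.read_position())
t=cv2.imread("pics/r7s.png"); cv2.imwrite("pics/r8.png",cv2.resize(t[150:290,140:350],(600,400)))
E
```

```text
leg in box [-0.004  0.001] [0.49876508 0.23133372 0.23124278]
```

View pics/r8.png

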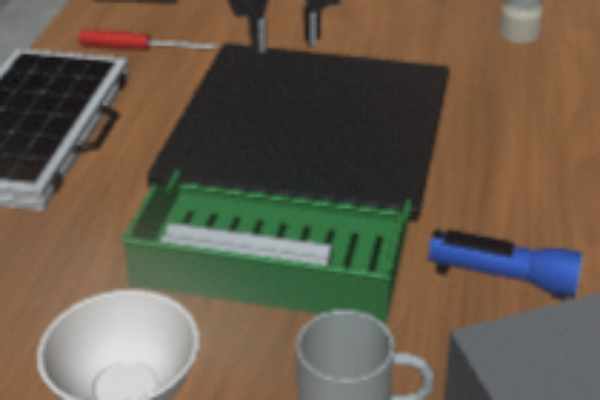

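Both straight legs lie in the tray at about (247,243), the board is empty, and the other things in view are where they were.

```bash
python3 -c "
from cell import bot
bot.close_job()"
```

```text
the job is handed in; nothing more can be done
```

All three legs are sorted and the job is handed in, finished at about 36 s of the 72 s allowed. I rolled them one at a time along the board with two spread fingers.

- **Straight legs:** The leg nearest the tray and the middle one both rolled level and ran ahead of the fingers. I pushed each over the edge, and both now lie flat, side by side, in the green tray.
- **Bent leg:** The leg farthest from the tray rocked over, with its bow switching sides. I gripped it, placed it in the clear box and let go. Its middle is within about 5 mm of the box centre.

In the last pictures the board was empty, the arm was clear of everything, and the other things I could see looked unmoved. No force limit tripped and no check disagreed. The top camera was blocked during the rolls, so I judged straightness from side pictures taken at a few points in each roll rather than continuously.

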